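# Hold the lid down on a sample jar while a colleague seals it

## Task

Be my third hand for sealing this food sample: lift the probe thermometer off the open steel jar in the white taping stand and lay it flat in the red tray, letting go of it there. Then put the steel lid with the black knob fully home on that jar and press it straight down with a steady push of about 12 N, gently, without slamming it or pushing the things around it out of place. Keep pressing and do not let go: finish while holding it like that, so that I can run the sealing tape round lid and jar.

Things in the scene. Friction and masses are not known exactly. Their poses are not given: they have to be found in the camera images.
- stand: Fixed round taping stand, white plastic puck on a black rubber foot, 120 mm across, 26 mm high, with a round pocket 93 mm wide in which the jar stands loosely; pocket floor 6 mm above the table. Origin: centre of its underside, on the table. It does not move.
- jar: Open round stainless steel sample jar, loose, 89 mm across, 69 mm high, standing in the stand's pocket (about 2 mm play each way). Origin: centre of its underside; z up. Rim 2 to 3 mm wide, outside 82 mm across; clear mouth at least 75 mm wide. At the start a thermometer lies across the rim along the jar's y axis.
- jar_mouth (a point): Centre of the jar's mouth, level with the top of the rim, 69 mm above the jar's origin.
- lid: Loose steel lid, 87 mm across, 46.5 mm high with its knob, 70 to 120 g, standing upright on the table on its plug. Plug below: 72 mm across, 7 mm deep, lower edge stepped in to 69 mm. Black seal and steel dome above it; the seal's underside is 7 mm above the origin. Origin: centre of the plug's underside; z up. Fully home, its origin is 62 mm above the jar's origin. All of it is rigid.
- lid_knob (a point): Middle of the lid's round black knob, on the lid's axis, 36 mm above the lid's origin. The knob is 27 mm across from 27 to 46 mm above the lid's origin, on a thin neck; the dome below the knob's edge is at 18 to 20 mm. Grip it across from above, at any yaw.
- thermometer: Loose probe thermometer, 175 mm long along its y axis, 50 g. Head (white) at its +y end: y 27 to 88 mm, 24 to 28 mm wide, 14 mm thick. Blue stem of 8 mm diameter from y 25 to -88 mm, its underside 2.5 mm higher than the head's. Origin: middle of its length on its underside. At the start it lies across the jar's rim with its origin 18 mm from the jar's axis.
- thermometer_grip (a point): Point in the thermometer's head close to its centre of mass (which is at y 35 mm): y 42 mm, 7 mm above its underside. Grip it here across the 28 mm width (closing along the thermometer's x axis); the jar's rim is just below the head.
- tray: Fixed shallow red tray, 230 mm long (its x axis) by 124 mm (its y axis), walls 3 mm thick, 20 mm high with the rolled rim, flat floor 3 mm above the table, inside 224 by 118 mm, empty. Origin: centre of its underside, on the table. It does not move.
- tape_dispenser: Bystander: black tape dispenser, 150x30x73 mm, standing behind the work. Origin: centre of its underside.
- label_roll: Bystander: white roll of labels, 64 mm across, 46 mm high, standing on end behind the work. Origin: centre of its underside.
- part_roll: Bystander: smaller white roll of labels, 48 mm across, 46 mm high, standing on end behind the work. Origin: centre of its underside.
There are look-alikes about, which are no part of the job. Leave any turquoise look-alike of the lid alone.

How it is judged:
On the way, in this order (a step that is already met when the one before it is completed fails the run):
1. the thermometer has been lowered into the red tray (its underside within 19 mm of the tray's floor) while still held in the fingers (x of thermometer in the frame of tray between -0.09 and 0.09 m and y of thermometer in the frame of tray between -0.055 and 0.055 m and z of thermometer in the frame of tray below 0.022 m and contact force between the fingers and thermometer above 0.5 N), for 0.05 s.
2. the thermometer lies flat in the red tray and has been let go (x of thermometer in the frame of tray between -0.09 and 0.09 m and y of thermometer in the frame of tray between -0.055 and 0.055 m and z of thermometer in the frame of tray below 0.012 m and angle between thermometer's own z axis and vertical below 0.12 rad and contact force between the fingers and thermometer below 0.05 N), for 0.2 s.
3. the lid sits fully home on the jar, its plug inside the mouth (z of lid in the frame of jar between 0.0585 and 0.065 m and horizontal distance between lid and jar below 0.005 m and angle between lid's own z axis and vertical below 0.06 rad and z of jar in the frame of stand below 0.011 m and horizontal distance between jar and stand below 0.006 m and angle between jar's own z axis and vertical below 0.05 rad), for 0.2 s.
At the end, for the whole second after the job is handed in: At the end: thermometer at rest, flat in the tray; jar upright in the stand; lid level and fully home (within 3 mm of height, 5 mm of centre), at rest; fingers still on the lid; force between lid and jar stays between 7 and 18 N through the last second (all of step 3 and x of thermometer in the frame of tray between -0.09 and 0.09 m and y of thermometer in the frame of tray between -0.055 and 0.055 m and z of thermometer in the frame of tray below 0.012 m and angle between thermometer's own z axis and vertical below 0.12 rad and linear speed of each of thermometer, lid below 0.01 m/s and contact force between lid and jar between 7 and 18 N and contact force between the fingers and lid above 2 N); the arm keeps its last pose, push and grip.
It fails at once if the lid is slammed or crushed onto the jar (more than 40 N) (contact force between lid and jar above 40 N).
It fails at once if the jar is tipped over (angle between jar's own z axis and vertical above 0.35 rad).
It fails at once if a bystander (tape dispenser or a label roll) is pushed more than 20 mm (distance of any of tape_dispenser, label_roll, part_roll from where it was at the start of the episode above 0.02 m).
It also fails if it takes over 58 s, if anything falls off the work surface, if the arm or the gripper's body presses on something with over 40 N, if the wrist force passes 120 N, or if a joint passes its speed limit or range.

## Robot

A 6-joint arm with a two-finger parallel gripper is mounted at the origin on a cart in front of the work surface, level with it; the furniture and walls round the work are solid. World frame = base frame: x ahead of the robot, y to its left, z up, the work surface at z = 0. Lengths are in m, angles in rad, forces in N, time in s.
With the tool pointing down it reaches from about 0.225 to 0.875 m from the base axis. Payload 3.4 kg.
Tool frame: the origin (TCP) lies at the very end of the fingers, on their centre line; the grasp point (between the pads) lies ctrl.hold_point_z behind it (ctrl.hold_point_z is the distance from the TCP to the grasp point, in m); z points along the fingers, y is the line along which they close (so a half turn about z gives the same grasp; the last joint's range is limited). The gripper opens to 85 mm and grips with 20 to 120 N. Pads are 22 mm wide; open, the fingers measure 114 mm over their backs; the gripper's body (76 mm by 85 mm) begins 54 mm behind the grasp point. The pads swing forward as they close: fully open they stand 13 mm farther back than shut.
Start: joints at [-1.402, 0.276, 1.505, -0, 1.361, -0.121], TCP at [0.164, -0.551, 0.231] pointing down, gripper open.
Joint ranges: [-2.89, 2.89], [-0.75, 2.08], [0.22, 2.7], [-1.18, 4.32], [0.11, 2.71], [-2.7, 2.7]. Speed limits (rad/s): [2.57, 2.57, 3.14, 3.14, 3.14, 3.14].

## Interface

Orientations are given as a unit quaternion [w, x, y, z].
In Python, from bench import ctrl gives the robot as it stands. The module is installed in compiled form; this text tells all that it offers.
- The arm moves only by the tool step_arm, never from a script. Its argument "rows" is a list of rows, each a list of 6 numbers: the shift along the world's x, y, z as a fraction of full scale, then the turn, a rotation vector about the world's x, y, z as a fraction of full scale. A call has exactly 5 rows; each row is the pose to reach, as a shift and turn from the pose commanded when the call began; what a row does not reach only later rows make up. Full scale, the value 1, is 0.15 m for a shift and pi/2 rad for a turn. A row lasts 1/12 s, in which the tool goes at most 41.7 mm and 7.16 degrees, less where a joint would pass 70% of its speed; a pose out of reach is approached as far as the arm can. A call with a number of a shift or a turn outside -1 to 1 is refused whole. A call with a gripper value outside its range is refused whole. "gripper" is the closure, from 0 (fully open) to 1 (shut), set as the call begins (left out, the last holds). The fingers move at their own pace and stop on an object; "grip_force" is the grip in N (left out, the last holds). Time passes only in rows, so rows that repeat a pose let the fingers close, or fill a call up. It gives the time, the measured TCP pose, the force, the opening and the grip force at its end, in the units of the state.
- ctrl.sense(): the state, without advancing time (a new reading comes with each control period).
- ctrl.camera(name): name is "side" or "top"; returns the picture (480x640x3 uint8, red, green, blue); there is no depth.
- ctrl.get_calibration(name): a dict with "fx", "fy", "cx", "cy" (pixels), "k1" (the pictures are not rectified: a ray, as slopes to the right and down, at radius r is drawn at 1 + k1 r^2 times it, then the intrinsics apply), "world_from_camera" (4x4, takes a point from camera to world coordinates). Camera axes: x right, y up, looking along -z (the intrinsics and any distortion apply to the point x, -y, -z); pixel columns grow to the right and rows downward; lengths in m; the calibration is good to about 2 mm. A picture is of the moment at which its call begins. get_calibration takes no time and is no camera call.
- ctrl.hand_in(): hands the job in; it is judged then, once.
The state is a dict: "time": time; "joint_positions": joint angles; "joint_vel": joint speeds; "joint_efforts": joint torques, N m; "ee_pos": TCP position; "tool_rot": TCP orientation; "force": force on the tool from outside, world axes, zero at the start; "moment": the same for the moment, N m; "grip_width": finger opening in m; "grip_force": force on a finger pad.
Only numpy, scipy, OpenCV 4.12 (cv2) and the standard library are available. Lean on these libraries where they do the work, as an engineer would, in place of code of your own. Each camera call takes 0.05 s, during which the arm holds its last target. There are 200 camera calls.

## Working session

There is one attempt and no reset: what is moved stays moved. The work goes in short steps, Python scripts to look and compute and a tool call to move; the robot and the scene stay as the last step left them, time stands still between calls to the robot, and variables do not carry over. Pictures are saved under pics/ and viewed, at most 10 in all, crops included, and the job is handed in when it is done.

Besides the shell and the picture viewer there is one more tool, called after ">>>" in YAML: its name, and indented under it one key for each argument. step_arm: Moves the arm, as the interface text tells. Shift numbers are shares of 0.15 m and turn numbers shares of pi/2 rad, none past 1 either way. Its arguments: {"type":"object","properties":{"rows":{"type":"array","items":{"type":"array","items":{"type":"number"}}},"gripper":{"type":"number"},"grip_force":{"type":"number"}},"required":["rows"]}

```bash
mkdir -p pics
cat > h.py <<'E'
import numpy as np, cv2
from bench import ctrl
def snap(n,f):
    im=ctrl.camera(n); cv2.imwrite(f'pics/{f}.png',im[:,:,::-1]); return im
def ray(n,u,v):
    c=ctrl.get_calibration(n)
    K=np.array([[c['fx'],0,c['cx']],[0,c['fy'],c['cy']],[0,0,1.]])
    p=cv2.undistortPoints(np.array([[[u,v]]],float),K,np.array([c['k1'],0,0,0.]))[0,0]
    T=np.array(c['world_from_camera']); d=T[:3,:3]@[p[0],-p[1],-1]
    return T[:3,3],d/np.linalg.norm(d)
def plane(n,u,v,z):
    o,d=ray(n,u,v); return o+d*(z-o[2])/d[2]
def tri(a,b):
    o1,d1=ray('top',*a);o2,d2=ray('side',*b)
    s=np.linalg.lstsq(np.c_[d1,-d2],o2-o1,rcond=None)[0]
    p,q=o1+d1*s[0],o2+d2*s[1]; return (p+q)/2,np.linalg.norm(p-q)
def proj(n,P):
    c=ctrl.get_calibration(n);T=np.linalg.inv(np.array(c['world_from_camera']))
    q=T[:3,:3]@np.array(P)+T[:3,3];x,y=q[0]/-q[2],-q[1]/-q[2];k=1+c['k1']*(x*x+y*y)
    return c['cx']+c['fx']*x*k,c['cy']+c['fy']*y*k
E
python3 - <<'E'
from h import *
np.set_printoptions(precision=4,suppress=True)
for n in('top','side'):
    snap(n,n+'0');c=ctrl.get_calibration(n);print(n,c)
s=ctrl.sense();print(s, ctrl.hold_point_z)
E
```

```text
top {'fx': 451.61021269518494, 'fy': 451.61021269518494, 'cx': 323.77799462064866, 'cy': 236.7684200287339, 'k1': -0.09218242990869366, 'world_from_camera': array([[-0.0236,  0.9959, -0.0878,  0.5244],
       [-0.9991, -0.0267, -0.0341,  0.0672],
       [-0.0363,  0.0869,  0.9956,  0.9364],
       [ 0.    ,  0.    ,  0.    ,  1.    ]])}
side {'fx': 604.2345837333434, 'fy': 604.2345837333434, 'cx': 321.29864977285, 'cy': 240.63199301419178, 'k1': -0.032827588191498294, 'world_from_camera': array([[ 0.9996,  0.028 , -0.0012,  0.5795],
       [-0.0173,  0.581 , -0.8137, -0.9913],
       [-0.0221,  0.8134,  0.5813,  0.8269],
       [ 0.    ,  0.    ,  0.    ,  1.    ]])}
{'time': 0.1, 'joint_positions': array([-1.402 ,  0.2765,  1.506 ,  0.    ,  1.3607, -0.121 ]), 'joint_vel': array([ 0.0002, -0.0022, -0.0039,  0.0001,  0.0022,  0.001 ]), 'joint_efforts': array([  0.0014, -41.7699, -24.6406,  -0.0001,   0.0059,   0.    ]), 'ee_pos': array([ 0.1642, -0.5505,  0.2305]), 'tool_rot': array([-0.0008,  0.9895,  0.1444, -0.    ]), 'force': array([-0.715 ,  0.6732, -0.6566]), 'moment': array([ 0.0337, -0.0303, -0.0212]), 'grip_force': 0.0, 'grip_width': 0.08537504947890612} 0.0187
```

View pics/top0.png

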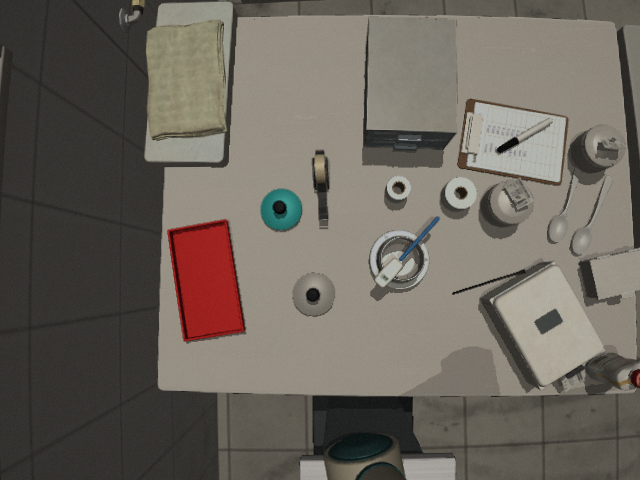

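View pics/side0.png

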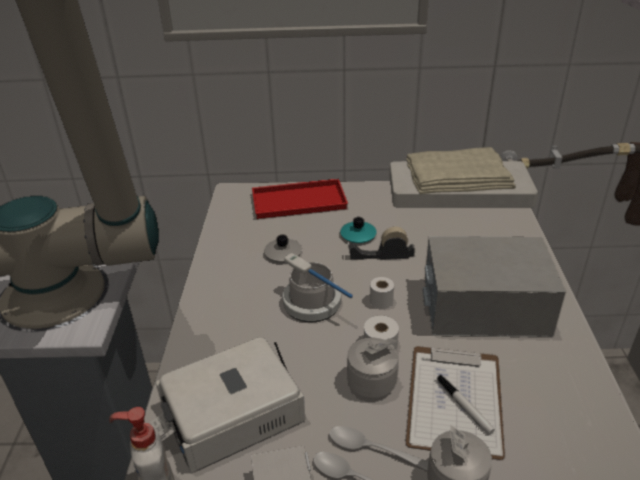

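The top view shows four things that matter:
- steel lid with black knob at (313,295)
- turquoise look-alike at (281,210)
- jar and stand at (400,260), with the thermometer head at (388,272) and its stem running to (437,219)
- red tray at (207,281)

In the side view, the lid is at (282,247), the turquoise one at (358,230), the jar at (312,285) and the tray at (300,197).

Lid candidates are top (313,295), steel, and top (281,210), turquoise. The steel one fits the description. The closed steel pots at (510,202) and (600,148) have clips rather than knobs, so they don't fit. I'll confirm with one crop and measure.

Run:
```python
from h import *
np.set_printoptions(precision=4,suppress=True)
t=cv2.imread('pics/top0.png');s=cv2.imread('pics/side0.png')
a=cv2.resize(t[195:325,265:445],None,fx=4.4,fy=4.4,interpolation=cv2.INTER_CUBIC)[:560]
b=cv2.resize(s[215:325,255:365],None,fx=4,fy=4,interpolation=cv2.INTER_CUBIC)
cv2.imwrite('pics/crop1.png',cv2.resize(np.hstack([cv2.resize(a,(620,448)),cv2.resize(b,(448,448))]),(800,336)))
def blob(im,m,box):
    x0,y0,x1,y1=box;k=np.zeros(m.shape,np.uint8);k[y0:y1,x0:x1]=m[y0:y1,x0:x1]
    n,l,st,c=cv2.connectedComponentsWithStats(k.astype(np.uint8)); i=1+np.argmax(st[1:,4]); return c[i],st[i],(l==i)
def hsv(im):return cv2.cvtColor(im,cv2.COLOR_BGR2HSV).astype(int)
ht,hs=hsv(t),hsv(s)
# knob
kt=blob(t,ht[...,2]<50,(290,270,335,320)); ks=blob(s,hs[...,2]<50,(265,230,300,260))
print('knob',kt[0],kt[1],ks[0],ks[1],tri(kt[0],ks[0]))
# stem
bl=lambda h:(h[...,0]>95)&(h[...,0]<125)&(h[...,1]>110)&(h[...,2]>50)
bt=blob(t,bl(ht),(370,200,450,290));bs=blob(s,bl(hs),(280,250,370,310))
def ends(m):
    y,x=np.nonzero(m);p=np.c_[x,y].astype(float);c=p.mean(0);d=np.linalg.svd(p-c,full_matrices=False)[2][0];q=(p-c)@d
    return c+d*q.min(),c+d*q.max()
et,es=ends(bt[2]),ends(bs[2]);print('stem',et,es)
et=sorted(et,key=lambda p:p[0]);es=sorted(es,key=lambda p:p[0])
for i in(0,1):print(tri(et[i],es[i]))
# tray
for n,h,box in(('top',ht,(150,200,260,350)),('side',hs,(240,170,360,220))):
    r=blob(None,((h[...,0]<8)|(h[...,0]>172))&(h[...,1]>150)&(h[...,2]>40),box)
    c=max(cv2.findContours(r[2].astype(np.uint8),0,2)[0],key=cv2.contourArea)
    q=cv2.approxPolyDP(c,6,True)[:,0]
    print(n,q.tolist())
    for p in q: print(plane(n,*p,0.02)[:2])
```

```text
knob [312.5588 294.8088] [306 288  14  14 136] [281.7788 241.0442] [277 235  11  13 113] (array([0.4901, 0.1233, 0.0326]), np.float64(0.003079859832250529))
stem (array([438.0066, 217.0059]), array([400.154 , 259.2418])) (array([309.4245, 270.3188]), array([350.1782, 295.714 ]))
(array([ 0.5545, -0.0468,  0.0804]), np.float64(0.002333979043226597))
(array([ 0.6324, -0.1229,  0.0767]), np.float64(0.00032531662576091577))
top [[226, 220], [168, 230], [184, 340], [243, 331]]
[0.6454 0.3003]
[0.6281 0.424 ]
[0.4005 0.3901]
[0.4177 0.267 ]
side [[338, 180], [253, 188], [257, 217], [345, 208]]
[0.6306 0.4145]
[0.4057 0.385 ]
[0.426 0.245]
[0.6424 0.2747]
```

View pics/crop1.png

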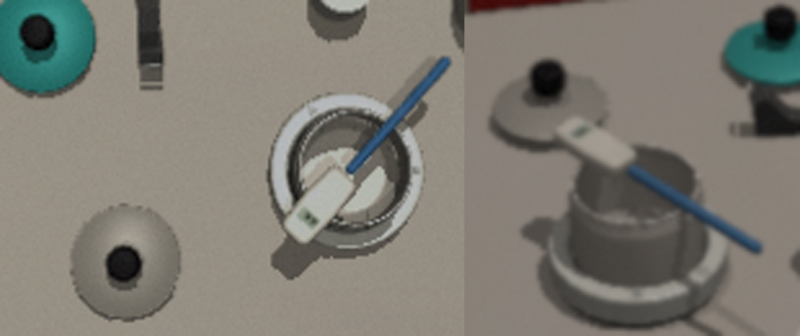

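The crop confirms the steel lid with the black knob. The thermometer head is over the near-left side of the rim. I'm moving to above the thermometer head.

>>> step_arm:
  rows:
    - [0.126, 0.172, -0.016, 0, 0, 0.066]
    - [0.252, 0.344, -0.032, 0, 0, 0.132]
    - [0.378, 0.516, -0.048, 0, 0, 0.198]
    - [0.504, 0.688, -0.064, 0, 0, 0.264]
    - [0.63, 0.86, -0.08, 0, 0, 0.33]
  gripper: 0
  grip_force: 40

```text
time: 0.52
ee_pos: [0.2593, -0.4205, 0.2188]
tool_rot: [-0.0, 0.919, 0.395, 0.0]
force: [0.4, -0.9, 0.4]
grip_width: 0.0851
grip_force: 0.0
```

>>> step_arm:
  rows:
    - [0.126, 0.172, -0.016, 0, 0, 0.066]
    - [0.252, 0.344, -0.032, 0, 0, 0.132]
    - [0.378, 0.516, -0.048, 0, 0, 0.198]
    - [0.504, 0.688, -0.064, 0, 0, 0.264]
    - [0.63, 0.86, -0.08, 0, 0, 0.33]

```text
time: 0.93
ee_pos: [0.3538, -0.2914, 0.207]
tool_rot: [-0.0, 0.786, 0.618, 0.0]
force: [0.4, 0.2, -0.2]
grip_width: 0.0854
grip_force: 0.0
```

>>> step_arm:
  rows:
    - [0.126, 0.172, -0.016, 0, 0, 0.066]
    - [0.252, 0.344, -0.032, 0, 0, 0.132]
    - [0.378, 0.516, -0.048, 0, 0, 0.198]
    - [0.504, 0.688, -0.064, 0, 0, 0.264]
    - [0.63, 0.86, -0.08, 0, 0, 0.33]

```text
time: 1.35
ee_pos: [0.4483, -0.1625, 0.195]
tool_rot: [-0.0, 0.602, 0.799, -0.0]
force: [0.8, -0.1, -0.6]
grip_width: 0.0854
grip_force: 0.0
```

>>> step_arm:
  rows:
    - [0.126, 0.172, -0.016, 0, 0, 0.066]
    - [0.252, 0.344, -0.032, 0, 0, 0.132]
    - [0.378, 0.516, -0.048, 0, 0, 0.198]
    - [0.504, 0.688, -0.064, 0, 0, 0.264]
    - [0.63, 0.86, -0.08, 0, 0, 0.33]
  gripper: 0.3

```text
time: 1.77
ee_pos: [0.5427, -0.0335, 0.1829]
tool_rot: [-0.0, 0.377, 0.926, -0.0]
force: [0.4, -0.7, 0.1]
grip_width: 0.0597
grip_force: 0.0
```

>>> step_arm:
  rows:
    - [-0.005, 0, -0.12, 0, 0, 0]
    - [-0.012, 0, -0.24, 0, 0, 0]
    - [-0.012, 0, -0.36, 0, 0, 0]
    - [-0.012, 0, -0.46, 0, 0, 0]
    - [-0.012, 0, -0.487, 0, 0, 0]

```text
time: 2.18
ee_pos: [0.5384, -0.0344, 0.1075]
tool_rot: [-0.003, 0.379, 0.925, -0.001]
force: [-0.3, 0.4, -0.5]
grip_width: 0.06
grip_force: 0.0
```

Run:
```python
from h import *
s=snap('side','side1');t=snap('top','top1')
a=cv2.resize(s[190:310,250:370],(480,480),interpolation=2);b=cv2.resize(t[220:300,350:430],(300,300),interpolation=2)
o=np.zeros((480,780,3),np.uint8);o[:,:480]=a;o[:300,480:]=b;cv2.imwrite('pics/crop2.png',o[:,:,::-1])
st=ctrl.sense();e=st['ee_pos'];print(e,st['grip_width'])
for z in(.075,.082,.089):
  print(z,[np.round((np.array(proj('side',[e[0],e[1],z]))-[250,190])*4)])
```

```text
[ 0.53963854 -0.03484346  0.10922513] 0.05950321990741599
0.075 [array([206., 316.])]
0.082 [array([206., 305.])]
0.089 [array([205., 294.])]
```

View pics/crop2.png

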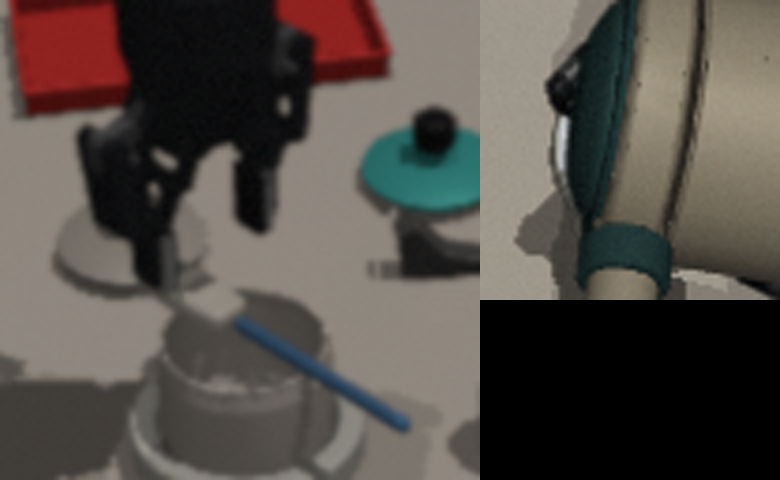

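The fingers straddle the head: their tips are at about (155,285) and (255,230) in the crop, with the head between them at (212,306). Next I lower and close.

>>> step_arm:
  rows:
    - [0, 0, -0.06, 0, 0, 0]
    - [0, 0, -0.12, 0, 0, 0]
    - [0, 0, -0.17, 0, 0, 0]
    - [0, 0, -0.195, 0, 0, 0]
    - [0, 0, -0.205, 0, 0, 0]

```text
time: 2.7
ee_pos: [0.54, -0.035, 0.0787]
tool_rot: [-0.001, 0.379, 0.925, -0.0]
force: [0.2, 0.5, 0.5]
grip_width: 0.0598
grip_force: 0.0
```

>>> step_arm:
  rows:
    - [0, 0, 0, 0, 0, 0]
    - [0, 0, 0, 0, 0, 0]
    - [0, 0, 0, 0, 0, 0]
    - [0, 0, 0, 0, 0, 0]
    - [0, 0, 0, 0, 0, 0]
  gripper: 1

```text
time: 3.12
ee_pos: [0.541, -0.035, 0.0801]
tool_rot: [0.001, 0.379, 0.925, 0.0]
force: [0.3, 0.4, 0.5]
grip_width: 0.024
grip_force: 39.1
```

>>> step_arm:
  rows:
    - [0, 0, 0, 0, 0, 0]
    - [0, 0, 0, 0, 0, 0]
    - [0, 0, 0, 0, 0, 0]
    - [0, 0, 0, 0, 0, 0]
    - [0, 0, 0, 0, 0, 0]

```text
time: 3.53
ee_pos: [0.541, -0.0351, 0.0799]
tool_rot: [0.001, 0.379, 0.925, 0.0]
force: [0.1, 0.1, 4.6]
grip_width: 0.0238
grip_force: 39.4
```

>>> step_arm:
  rows:
    - [0, 0, 0.06, 0, 0, 0]
    - [0, 0, 0.15, 0, 0, 0]
    - [0, 0, 0.28, 0, 0, 0]
    - [0, 0, 0.38, 0, 0, 0]
    - [0, 0, 0.45, 0, 0, 0]

```text
time: 3.95
ee_pos: [0.5406, -0.0353, 0.1485]
tool_rot: [0.0, 0.379, 0.925, -0.0]
force: [0.6, -0.4, -0.1]
grip_width: 0.0237
grip_force: 39.1
```

Run:
```python
from h import *
s=snap('side','side2');t=snap('top','top2')
a=cv2.resize(s[170:320,230:380],(480,480),interpolation=2);b=cv2.resize(t[205:305,340:440],(320,320),interpolation=2)
o=np.zeros((480,800,3),np.uint8);o[:,:480]=a;o[:320,480:]=b;cv2.imwrite('pics/crop3.png',o[:,:,::-1])
st=ctrl.sense();print(st['ee_pos'],st['force'],st['grip_width'],st['grip_force'])
```

```text
[ 0.54143323 -0.03536374  0.1487585 ] [ 0.52451287  0.51987409 -0.62538639] 0.023854847763698124 39.141616545966826
```

View pics/crop3.png

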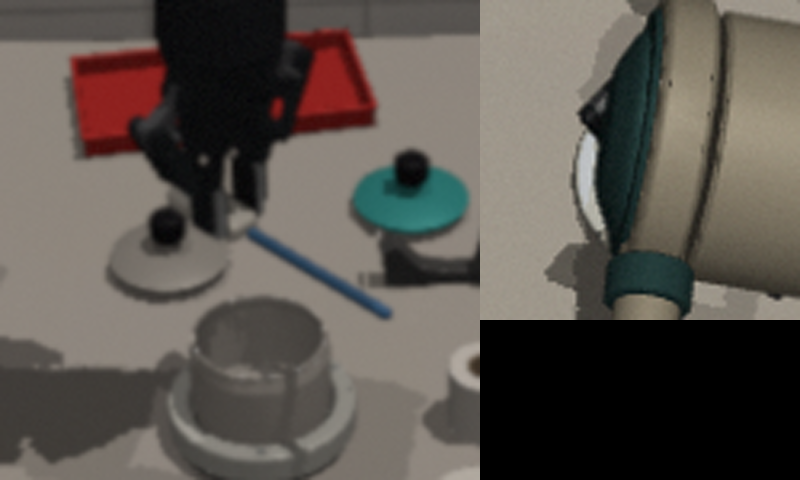

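The thermometer is held: the stem runs from crop (250,232) to (390,312), and the jar is still upright and in place. Next I carry it to the tray while turning it to lie along the tray's length.

>>> step_arm:
  rows:
    - [-0.02, 0.12, 0, 0, 0, 0.03]
    - [-0.05, 0.3, 0, 0, 0, 0.07]
    - [-0.08, 0.48, 0, 0, 0, 0.112]
    - [-0.107, 0.66, 0, 0, 0, 0.154]
    - [-0.133, 0.834, 0, 0, 0, 0.196]

```text
time: 4.47
ee_pos: [0.5192, 0.091, 0.1458]
tool_rot: [-0.001, 0.232, 0.973, -0.0]
force: [-0.1, -0.3, -0.8]
grip_width: 0.0239
grip_force: 39.1
```

>>> step_arm:
  rows:
    - [-0.027, 0.167, 0, 0, 0, 0.039]
    - [-0.053, 0.334, 0, 0, 0, 0.078]
    - [-0.08, 0.5, 0, 0, 0, 0.117]
    - [-0.107, 0.667, 0, 0, 0, 0.157]
    - [-0.133, 0.834, 0, 0, 0, 0.196]

```text
time: 4.88
ee_pos: [0.4993, 0.216, 0.1458]
tool_rot: [-0.001, 0.08, 0.997, -0.001]
force: [0.0, -0.3, -0.6]
grip_width: 0.0237
grip_force: 39.2
```

>>> step_arm:
  rows:
    - [-0.03, 0.19, 0, 0, 0, 0.045]
    - [-0.06, 0.38, 0, 0, 0, 0.09]
    - [-0.09, 0.57, 0, 0, 0, 0.135]
    - [-0.115, 0.74, 0, 0, 0, 0.175]
    - [-0.133, 0.834, 0, 0, 0, 0.196]

```text
time: 5.3
ee_pos: [0.4794, 0.3425, 0.1457]
tool_rot: [-0.001, -0.075, 0.997, 0.0]
force: [-0.2, -0.4, -0.2]
grip_width: 0.024
grip_force: 39.2
```

>>> step_arm:
  rows:
    - [0, 0, -0.1, 0, 0, 0]
    - [0, 0, -0.24, 0, 0, 0]
    - [0, 0, -0.38, 0, 0, 0]
    - [0, 0, -0.5, 0, 0, 0]
    - [0, 0, -0.56, 0, 0, 0]

```text
time: 5.72
ee_pos: [0.4787, 0.3386, 0.0599]
tool_rot: [-0.003, -0.072, 0.997, -0.001]
force: [-0.1, -0.5, 0.3]
grip_width: 0.0239
grip_force: 39.2
```

Run:
```python
from h import *
s=snap('side','side3');t=snap('top','top3')
a=cv2.resize(s[120:240,230:370],(480,411),interpolation=2);b=cv2.resize(t[200:360,140:280],(320,366),interpolation=2)
o=np.zeros((420,800,3),np.uint8);o[:411,:480]=a;o[:366,480:]=b;cv2.imwrite('pics/crop4.png',o[:,:,::-1])
st=ctrl.sense();print(st['ee_pos'],st['tool_rot'],st['force'],st['grip_width'],st['grip_force'])
```

```text
[0.47908014 0.3388724  0.06074291] [-0.0024497  -0.07234797  0.99737568 -0.00123432] [ 0.40186587  0.15283782 -0.84242916] 0.02362866529612603 39.167560303467326
```

View pics/crop4.png

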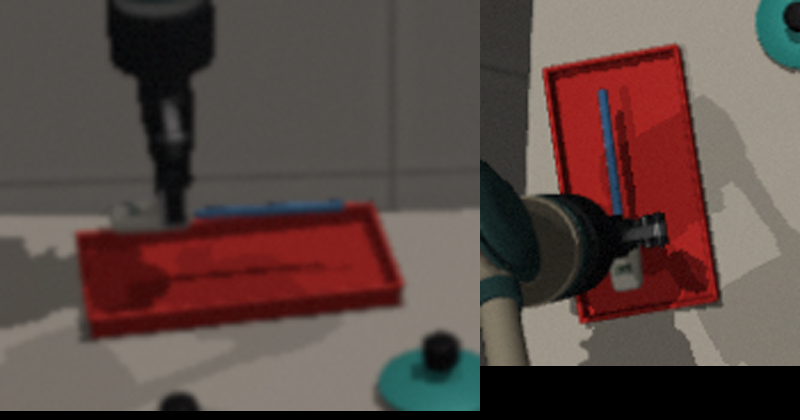

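The thermometer lies along the tray, inside its walls, from the head at (625,270) to the stem tip at (603,92) in the top crop. Now I lower it.

>>> step_arm:
  rows:
    - [0, 0, -0.08, 0, 0, 0]
    - [0, 0, -0.17, 0, 0, 0]
    - [0, 0, -0.24, 0, 0, 0]
    - [0, 0, -0.28, 0, 0, 0]
    - [0, 0, -0.3, 0, 0, 0]

```text
time: 6.23
ee_pos: [0.4805, 0.34, 0.0176]
tool_rot: [-0.0, -0.072, 0.997, -0.0]
force: [-0.1, -0.1, -0.3]
grip_width: 0.0238
grip_force: 39.2
```

>>> step_arm:
  rows:
    - [0, 0, -0.01, 0, 0, 0]
    - [0, 0, -0.015, 0, 0, 0]
    - [0, 0, -0.02, 0, 0, 0]
    - [0, 0, -0.025, 0, 0, 0]
    - [0, 0, -0.03, 0, 0, 0]

```text
time: 6.65
ee_pos: [0.4809, 0.3404, 0.0139]
tool_rot: [0.0, -0.073, 0.997, 0.0]
force: [-0.3, 0.6, -1.3]
grip_width: 0.0239
grip_force: 39.2
```

>>> step_arm:
  rows:
    - [0, 0, -0.006, 0, 0, 0]
    - [0, 0, -0.012, 0, 0, 0]
    - [0, 0, -0.018, 0, 0, 0]
    - [0, 0, -0.024, 0, 0, 0]
    - [0, 0, -0.028, 0, 0, 0]

```text
time: 7.07
ee_pos: [0.4806, 0.3403, 0.0093]
tool_rot: [-0.0, -0.073, 0.997, 0.0]
force: [-0.7, -0.9, -0.3]
grip_width: 0.0241
grip_force: 39.2
```

>>> step_arm:
  rows:
    - [0, 0, 0, 0, 0, 0]
    - [0, 0, 0, 0, 0, 0]
    - [0, 0, 0, 0, 0, 0]
    - [0, 0, 0, 0, 0, 0]
    - [0, 0, 0, 0, 0, 0]
  gripper: 0.45

```text
time: 7.48
ee_pos: [0.4807, 0.3403, 0.0094]
tool_rot: [0.0, -0.073, 0.997, 0.0]
force: [-0.2, -0.1, 0.3]
grip_width: 0.0473
grip_force: 0.0
```

>>> step_arm:
  rows:
    - [0, 0, 0.05, 0, 0, 0]
    - [0, 0, 0.15, 0, 0, 0]
    - [0, 0, 0.3, 0, 0, 0]
    - [0, 0, 0.5, 0, 0, 0]
    - [0, 0, 0.7, 0, 0, 0]

```text
time: 7.9
ee_pos: [0.4801, 0.3399, 0.1154]
tool_rot: [-0.001, -0.073, 0.997, -0.0]
force: [0.5, 1.2, 0.6]
grip_width: 0.0473
grip_force: 0.0
```

Run:
```python
from h import *
t=snap('top','top4');s=snap('side','side4')
a=cv2.resize(t[220:300,360:440],(400,400),interpolation=2);b=cv2.resize(s[255:325,275:345],(400,400),interpolation=2)
o=np.zeros((600,800,3),np.uint8);o[:400,:400]=a;o[:400,400:]=b
o[400:,:400]=cv2.resize(t[200:350,140:440],(400,200));o[400:,400:]=cv2.resize(s[170:270,200:400],(400,200))
cv2.imwrite('pics/crop5.png',o[:,:,::-1])
for z in(.006,.026,.075): print(z,proj('top',[.558,-.0503,z]),proj('side',[.558,-.0503,z]))
print(ctrl.sense()['force'])
```

```text
0.006 (np.float64(396.96561764625426), np.float64(258.2861536684424)) (np.float64(311.76856829784316), np.float64(299.7245723997043))
0.026 (np.float64(398.2086351975743), np.float64(257.8933928857011)) (np.float64(311.46110967887716), np.float64(292.3047765262473))
0.075 (np.float64(401.49675579585846), np.float64(256.8540947620841)) (np.float64(310.6829852432683), np.float64(273.5137075835538))
[0.96184351 0.06972568 0.25783014]
```

View pics/crop5.png

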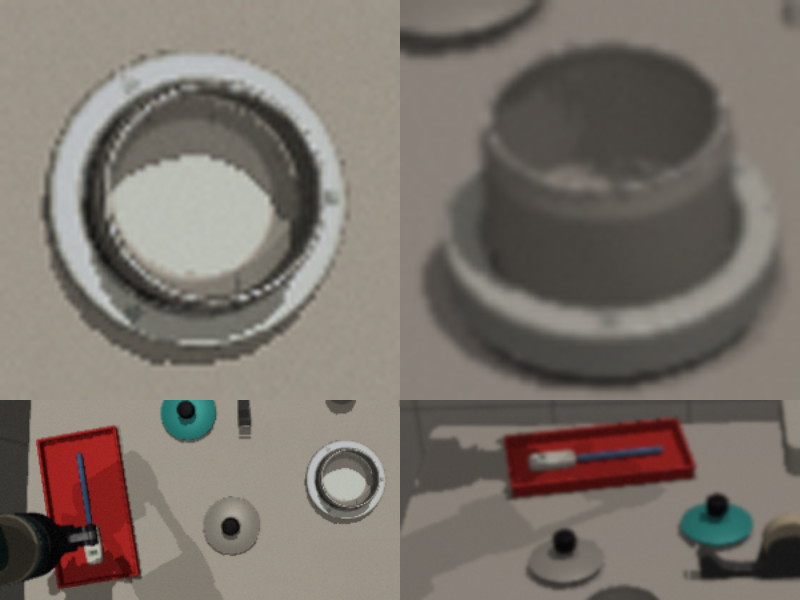

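The thermometer lies flat in the tray, from about (93,550) to (80,455) in the lower-left crop. The jar is upright, and its rim centre is at about (200,193) in the upper-left crop. Next I measure the jar and lid precisely.

Run:
```python
from h import *
np.set_printoptions(precision=4,suppress=True)
t=cv2.imread('pics/top4.png');s=cv2.imread('pics/side4.png')
g=cv2.cvtColor(t,6)
k=8;c=cv2.resize(g[215:305,350:450],None,fx=k,fy=k,interpolation=2)
f=lambda x,y:(350+(x+.5)/k-.5,215+(y+.5)/k-.5)
for lo,hi in((18,20),(20,22),(22,24),(24,27),(28,31),(31,34)):
    h=cv2.HoughCircles(cv2.GaussianBlur(c,(0,0),4),cv2.HOUGH_GRADIENT_ALT,1.5,20,param1=80,param2=.3,minRadius=lo*k,maxRadius=hi*k)
    if h is not None:
        for x,y,r in h[0][:2]:
            u,v=f(x,y); print(lo,round(u,2),round(v,2),'r',round(r/k,2),'z75',plane('top',u,v,.075),'z26',plane('top',u,v,.026))
# side rim: bright/dark edges; tri of my estimate
print('rim',tri((399.8,258.3),(311.2,275.1)))
# knob and lid dome
def blob(m,box):
    x0,y0,x1,y1=box;k=np.zeros(m.shape,np.uint8);k[y0:y1,x0:x1]=m[y0:y1,x0:x1]
    n,l,st,c=cv2.connectedComponentsWithStats(k);i=1+np.argmax(st[1:,4]);return c[i]
kt=blob(g<55,(290,270,335,320));ks=blob(cv2.cvtColor(s,6)<50,(265,225,300,258));print('knob',kt,ks,tri(kt,ks),plane('top',*kt,.04),plane('side',*ks,.036))
c=cv2.resize(g[260:330,280:350],None,fx=k,fy=k,interpolation=2)
h=cv2.HoughCircles(cv2.GaussianBlur(c,(0,0),4),cv2.HOUGH_GRADIENT_ALT,1.5,20,param1=50,param2=.2,minRadius=18*k,maxRadius=26*k)
if h is not None:
    for x,y,r in h[0][:3]:
        u,v=280+(x+.5)/k-.5,260+(y+.5)/k-.5;print('dome',u,v,r/k,plane('top',u,v,.01))
```

```text
rim (array([ 0.5572, -0.0477,  0.0687]), np.float64(0.0032833136269906898))
knob [312.5069 294.6319] [281.6864 241.0169] (array([0.4902, 0.1234, 0.0326]), np.float64(0.0025155465104417553)) [0.4892 0.1229 0.04  ] [0.4918 0.1187 0.036 ]
```

```bash
cat > fit.py <<'E'
from h import *
def fit(n,g,C,z,rlo,rhi,k=4,th=(30,80),angs=None):
    """edge pixels whose ray meets plane z at rlo..rhi from C -> ellipse fit, iterated in plane coordinates"""
    u,v=proj(n,[*C,z]);u0,v0=int(u)-50,int(v)-50
    c=cv2.GaussianBlur(cv2.resize(g[v0:v0+100,u0:u0+100],None,fx=k,fy=k,interpolation=2),(0,0),k*.6)
    y,x=np.nonzero(cv2.Canny(c,*th))
    P=np.array([plane(n,u0+(a+.5)/k-.5,v0+(b+.5)/k-.5,z)[:2] for a,b in zip(x,y)])
    C=np.array(C)
    for _ in range(6):
        d=P-C;r=np.hypot(*d.T);m=(r>rlo)&(r<rhi)
        if angs is not None: a=np.degrees(np.arctan2(d[:,1],d[:,0]));m&=(a>angs[0])&(a<angs[1])
        Q=P[m];s=np.linalg.lstsq(np.c_[2*Q,np.ones(len(Q))],(Q**2).sum(1),rcond=None)[0];C=s[:2]
    R=np.sqrt(s[2]+C@C);return C.round(4),round(R,4),len(Q),np.abs(np.hypot(*(Q-C).T)-R).std().round(4)
E
python3 - <<'E'
from fit import *
g={n:cv2.cvtColor(cv2.imread(f'pics/{n}4.png'),6) for n in('top','side')}
for n,J,L in(('top',(.556,-.047),(.489,.123)),('side',(.558,-.052),(.491,.118))):
    for nm,z,lo,hi in(('rim in',.075,.035,.0395),('rim out',.075,.0385,.043),('body',.068,.042,.048),('stand',.026,.055,.064)):
        print(n,nm,fit(n,g[n],J,z,lo,hi))
    print(n,'lid',fit(n,g[n],L,.009,.039,.048))
    print(n,'knob',fit(n,g[n],L,.038,.010,.017))
E
```

```text
Traceback (most recent call last):
  File "fit.py", line 7, in fit
    P=np.array([plane(n,u0+(a+.5)/k-.5,v0+(b+.5)/k-.5,z)[:2] for a,b in zip(x,y)])
                ~~~~~^^^^^^^^^^^^^^^^^^^^^^^^^^^^^^^^^^^
  File "h.py", line 12, in plane
    o,d=ray(n,u,v); return o+d*(z-o[2])/d[2]
        ~~~^^^^^^^
  File "h.py", line 6, in ray
    c=ctrl.get_calibration(n)
ValueError: time passes only in moves, steps and waits
```

```bash
sed -i 's/ctrl.get_calibration(n)/cal(n)/' h.py; sed -i '2a from functools import lru_cache\ncal=lru_cache(None)(lambda n: ctrl.get_calibration(n))' h.py
python3 - <<'E'
from fit import *
g={n:cv2.cvtColor(cv2.imread(f'pics/{n}4.png'),6) for n in('top','side')}
for n,J,L in(('top',(.556,-.047),(.489,.123)),('side',(.558,-.052),(.491,.118))):
    for nm,z,lo,hi in(('rim in',.075,.035,.0395),('rim out',.075,.0385,.043),('body',.068,.042,.048),('stand',.026,.055,.064)):
        print(n,nm,fit(n,g[n],J,z,lo,hi))
    print(n,'lid',fit(n,g[n],L,.009,.039,.048))
    print(n,'knob',fit(n,g[n],L,.038,.010,.017))
E
```

```text
top rim in (array([ 0.5539, -0.0474]), np.float64(0.0378), 521, np.float64(0.0006))
top rim out (array([ 0.5556, -0.0508]), np.float64(0.0412), 666, np.float64(0.0006))
top body (array([ 0.5552, -0.0471]), np.float64(0.045), 654, np.float64(0.0008))
top stand (array([ 0.5552, -0.0509]), np.float64(0.0591), 1135, np.float64(0.0012))
top lid (array([0.4895, 0.1235]), np.float64(0.0459), 211, np.float64(0.0003))
top knob (array([0.4893, 0.1228]), np.float64(0.0138), 211, np.float64(0.0005))
side rim in (array([ 0.5585, -0.0523]), np.float64(0.0384), 148, np.float64(0.0003))
side rim out (array([ 0.558 , -0.0527]), np.float64(0.0391), 129, np.float64(0.0003))
side body (array([0., 0.]), np.float64(0.0), 0, np.float64(nan))
side stand (array([ 0.5574, -0.0543]), np.float64(0.0591), 95, np.float64(0.0002))
side lid (array([0., 0.]), np.float64(0.0), 0, np.float64(nan))
side knob (array([0.4919, 0.1204]), np.float64(0.0145), 42, np.float64(0.0007))
  ret = _var(a, axis=axis, dtype=dtype, out=out, ddof=ddof,
  arrmean = um.true_divide(arrmean, div, out=arrmean,
  ret = ret.dtype.type(ret / rcount)
```

>>> step_arm:
  rows:
    - [0.007, -0.1, 0, 0, 0, 0]
    - [0.014, -0.25, 0, 0, 0, 0]
    - [0.021, -0.41, 0, 0, 0, 0]
    - [0.028, -0.57, 0, 0, 0, 0]
    - [0.035, -0.728, 0, 0, 0, 0]

```text
time: 8.42
ee_pos: [0.4846, 0.2289, 0.1132]
tool_rot: [-0.001, -0.073, 0.997, -0.001]
force: [0.5, -1.0, -0.2]
grip_width: 0.0468
grip_force: 0.0
```

>>> step_arm:
  rows:
    - [0.007, -0.16, 0, 0, 0, 0]
    - [0.014, -0.33, 0, 0, 0, 0]
    - [0.021, -0.5, 0, 0, 0, 0]
    - [0.028, -0.65, 0, 0, 0, 0]
    - [0.035, -0.728, 0, 0, 0, 0]

```text
time: 8.83
ee_pos: [0.4897, 0.1188, 0.1134]
tool_rot: [-0.002, -0.072, 0.997, -0.001]
force: [0.2, 0.1, -0.1]
grip_width: 0.0468
grip_force: 0.0
```

>>> step_arm:
  rows:
    - [0, 0, -0.08, 0, 0, 0]
    - [0, 0, -0.16, 0, 0, 0]
    - [0, 0, -0.24, 0, 0, 0]
    - [0, 0, -0.3, 0, 0, 0]
    - [0, 0, -0.33, 0, 0, 0]

```text
time: 9.25
ee_pos: [0.4898, 0.1216, 0.0632]
tool_rot: [-0.002, -0.072, 0.997, 0.0]
force: [-0.6, 0.6, 0.4]
grip_width: 0.0469
grip_force: 0.0
```

Run:
```python
from h import *
s=snap('side','side5')
cv2.imwrite('pics/crop6.png',cv2.resize(s[190:275,235:335],(600,510),interpolation=2)[:,:,::-1])
e=ctrl.sense()['ee_pos'];print(e,ctrl.sense()['tool_rot'])
for P in([*e],[e[0],e[1],.038]):print((np.array(proj('side',P))-[235,190]+.5)*6)
```

```text
[0.48968459 0.12166817 0.06297601] [-1.89420297e-03 -7.25811830e-02  9.97360709e-01  7.61351269e-06]
[273.33090909 245.64163513]
[277.42732936 300.27985102]
```

View pics/crop6.png

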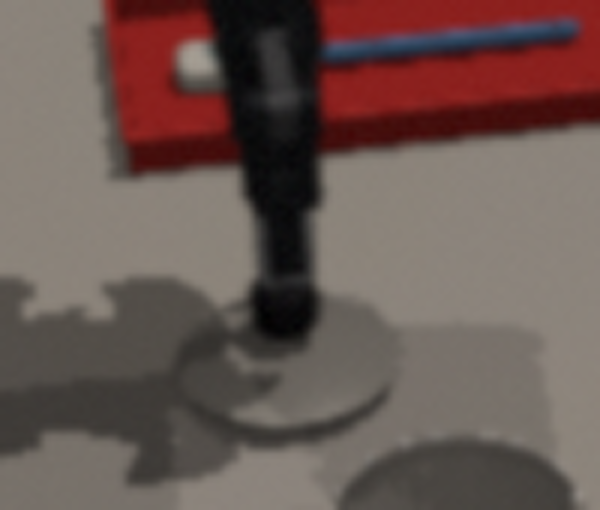

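The finger and knob are both centred at x≈285 in the crop, so they are aligned. I'll lower to the knob and close.

>>> step_arm:
  rows:
    - [0, 0, -0.07, 0, 0, 0]
    - [0, 0, -0.14, 0, 0, 0]
    - [0, 0, -0.2, 0, 0, 0]
    - [0, 0, -0.245, 0, 0, 0]
    - [0, 0, -0.27, 0, 0, 0]

```text
time: 9.72
ee_pos: [0.4908, 0.1219, 0.0236]
tool_rot: [-0.001, -0.073, 0.997, 0.0]
force: [0.3, -0.2, -0.2]
grip_width: 0.0471
grip_force: 0.0
```

>>> step_arm:
  rows:
    - [0, 0, 0, 0, 0, 0]
    - [0, 0, 0, 0, 0, 0]
    - [0, 0, 0, 0, 0, 0]
    - [0, 0, 0, 0, 0, 0]
    - [0, 0, 0, 0, 0, 0]
  gripper: 1
  grip_force: 70

```text
time: 10.13
ee_pos: [0.4914, 0.1219, 0.0246]
tool_rot: [0.0, -0.073, 0.997, 0.0]
force: [0.4, 0.0, -1.1]
grip_width: 0.0246
grip_force: 68.7
```

>>> step_arm:
  rows:
    - [0, 0, 0, 0, 0, 0]
    - [0, 0, 0, 0, 0, 0]
    - [0, 0, 0, 0, 0, 0]
    - [0, 0, 0, 0, 0, 0]
    - [0, 0, 0, 0, 0, 0]

```text
time: 10.55
ee_pos: [0.4913, 0.1219, 0.0245]
tool_rot: [0.0, -0.073, 0.997, 0.0]
force: [0.6, -0.5, 1.9]
grip_width: 0.0251
grip_force: 68.7
```

>>> step_arm:
  rows:
    - [0, 0, 0.06, 0, 0, 0]
    - [0, 0, 0.18, 0, 0, 0]
    - [0, 0, 0.36, 0, 0, 0]
    - [0, 0, 0.55, 0, 0, 0]
    - [0, 0, 0.73, 0, 0, 0]

```text
time: 10.97
ee_pos: [0.4907, 0.1218, 0.1354]
tool_rot: [-0.0, -0.073, 0.997, 0.0]
force: [0.1, -0.9, -1.7]
grip_width: 0.0247
grip_force: 68.7
```

>>> step_arm:
  rows:
    - [0.03, -0.08, 0, 0, 0, 0]
    - [0.08, -0.2, 0, 0, 0, 0]
    - [0.12, -0.32, 0, 0, 0, 0]
    - [0.17, -0.45, 0, 0, 0, 0]
    - [0.22, -0.58, 0, 0, 0, 0]

```text
time: 11.38
ee_pos: [0.5238, 0.0338, 0.1336]
tool_rot: [-0.0, -0.073, 0.997, 0.0]
force: [0.4, -0.2, -1.2]
grip_width: 0.0248
grip_force: 68.8
```

>>> step_arm:
  rows:
    - [0.05, -0.13, 0, 0, 0, 0]
    - [0.1, -0.26, 0, 0, 0, 0]
    - [0.15, -0.4, 0, 0, 0, 0]
    - [0.2, -0.52, 0, 0, 0, 0]
    - [0.22, -0.577, 0, 0, 0, 0]

```text
time: 11.8
ee_pos: [0.5579, -0.0543, 0.1334]
tool_rot: [0.0, -0.072, 0.997, -0.001]
force: [0.1, 0.4, -0.8]
grip_width: 0.0248
grip_force: 68.8
```

>>> step_arm:
  rows:
    - [0, 0, 0, 0, 0, 0]
    - [0, 0, 0, 0, 0, 0]
    - [0, 0, 0, 0, 0, 0]
    - [0, 0, 0, 0, 0, 0]
    - [0, 0, 0, 0, 0, 0]

```text
time: 12.22
ee_pos: [0.5567, -0.0507, 0.1339]
tool_rot: [-0.0, -0.073, 0.997, 0.0]
force: [-0.5, -0.4, -0.2]
grip_width: 0.0249
grip_force: 68.8
```

Run:
```python
from fit import *
s=snap('side','side6');st=ctrl.sense();e=st['ee_pos'];print(e,st['tool_rot'],st['force'])
g=cv2.cvtColor(s,7)
cv2.imwrite('pics/crop7.png',cv2.resize(s[200:320,250:370],(600,600),interpolation=2)[:,:,::-1])
z=e[2]-.0245
print('pred knob px',(np.array(proj('side',[*e[:2],z+.036]))-[250,200]+.5)*5)
for zz in (.006,.009,.012): print('lid',fit('side',g,(.558,-.052),z+zz,.040,.047,th=(15,40)))
```

```text
[ 0.5567988  -0.05078233  0.13392635] [-6.69787944e-05 -7.31842665e-02  9.97318421e-01  1.57959542e-04] [-0.57076404 -0.06883062  0.03969256]
pred knob px [296.87221108 227.72992067]
lid (array([ 0.5577, -0.0445]), np.float64(0.0437), 303, np.float64(0.0008))
lid (array([ 0.5579, -0.0483]), np.float64(0.0436), 300, np.float64(0.0007))
lid (array([ 0.5581, -0.0522]), np.float64(0.0435), 302, np.float64(0.0007))
```

View pics/crop7.png

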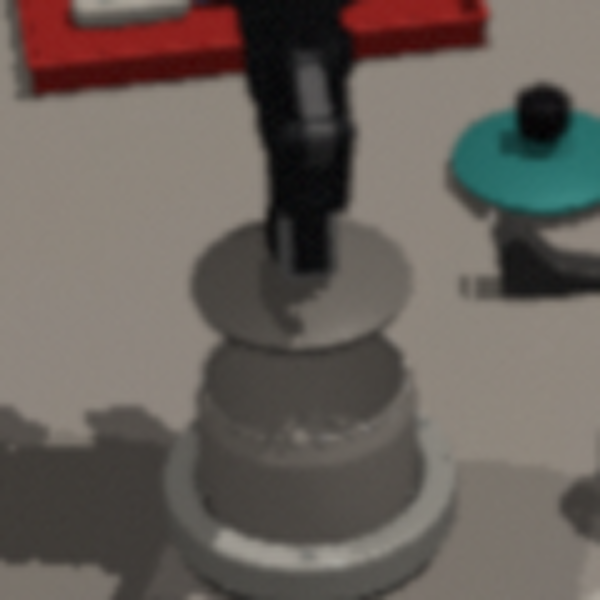

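The lid hangs level over the jar, with its centre at crop x≈302 against about 305 for the rim. I correct y by 1 mm and lower gently.

>>> step_arm:
  rows:
    - [0.003, -0.006, -0.05, 0, 0, 0]
    - [0.003, -0.006, -0.1, 0, 0, 0]
    - [0.003, -0.006, -0.15, 0, 0, 0]
    - [0.003, -0.006, -0.18, 0, 0, 0]
    - [0.003, -0.006, -0.19, 0, 0, 0]

```text
time: 12.68
ee_pos: [0.5566, -0.0524, 0.1037]
tool_rot: [-0.001, -0.073, 0.997, 0.0]
force: [-0.6, 0.3, -0.5]
grip_width: 0.0247
grip_force: 68.8
```

>>> step_arm:
  rows:
    - [0, 0, -0.008, 0, 0, 0]
    - [0, 0, -0.016, 0, 0, 0]
    - [0, 0, -0.024, 0, 0, 0]
    - [0, 0, -0.032, 0, 0, 0]
    - [0, 0, -0.04, 0, 0, 0]

```text
time: 13.1
ee_pos: [0.5578, -0.0526, 0.0995]
tool_rot: [0.0, -0.073, 0.997, -0.0]
force: [0.7, -0.0, -0.9]
grip_width: 0.0247
grip_force: 68.8
```

>>> step_arm:
  rows:
    - [0, 0, -0.004, 0, 0, 0]
    - [0, 0, -0.008, 0, 0, 0]
    - [0, 0, -0.012, 0, 0, 0]
    - [0, 0, -0.016, 0, 0, 0]
    - [0, 0, -0.02, 0, 0, 0]

```text
time: 13.52
ee_pos: [0.5576, -0.0526, 0.0963]
tool_rot: [0.0, -0.073, 0.997, 0.0]
force: [0.6, -0.6, -0.5]
grip_width: 0.0247
grip_force: 68.8
```

No contact force, so the plug is entering the mouth.

>>> step_arm:
  rows:
    - [0, 0, -0.003, 0, 0, 0]
    - [0, 0, -0.006, 0, 0, 0]
    - [0, 0, -0.009, 0, 0, 0]
    - [0, 0, -0.012, 0, 0, 0]
    - [0, 0, -0.015, 0, 0, 0]

```text
time: 13.93
ee_pos: [0.5576, -0.0526, 0.094]
tool_rot: [-0.0, -0.073, 0.997, 0.0]
force: [-0.6, 0.6, -1.0]
grip_width: 0.0245
grip_force: 68.8
```

>>> step_arm:
  rows:
    - [0, 0, -0.002, 0, 0, 0]
    - [0, 0, -0.004, 0, 0, 0]
    - [0, 0, -0.006, 0, 0, 0]
    - [0, 0, -0.008, 0, 0, 0]
    - [0, 0, -0.009, 0, 0, 0]

```text
time: 14.35
ee_pos: [0.5576, -0.0526, 0.0927]
tool_rot: [-0.0, -0.073, 0.997, 0.0]
force: [-0.1, -0.1, -0.3]
grip_width: 0.0249
grip_force: 68.8
```

Expected seating is at TCP ≈ 0.0925, so I take small steps from here.

>>> step_arm:
  rows:
    - [0, 0, -0.001, 0, 0, 0]
    - [0, 0, -0.002, 0, 0, 0]
    - [0, 0, -0.003, 0, 0, 0]
    - [0, 0, -0.004, 0, 0, 0]
    - [0, 0, -0.004, 0, 0, 0]

```text
time: 14.77
ee_pos: [0.5577, -0.0526, 0.0924]
tool_rot: [0.0, -0.073, 0.997, 0.0]
force: [-0.9, -0.2, 1.0]
grip_width: 0.0252
grip_force: 68.9
```

>>> step_arm:
  rows:
    - [0, 0, -0.001, 0, 0, 0]
    - [0, 0, -0.002, 0, 0, 0]
    - [0, 0, -0.003, 0, 0, 0]
    - [0, 0, -0.004, 0, 0, 0]
    - [0, 0, -0.004, 0, 0, 0]

```text
time: 15.18
ee_pos: [0.5578, -0.0526, 0.0923]
tool_rot: [0.0, -0.073, 0.997, -0.0]
force: [-1.8, 1.0, 6.3]
grip_width: 0.0246
grip_force: 69.1
```

>>> step_arm:
  rows:
    - [0, 0, -0.001, 0, 0, 0]
    - [0, 0, -0.002, 0, 0, 0]
    - [0, 0, -0.0025, 0, 0, 0]
    - [0, 0, -0.0025, 0, 0, 0]
    - [0, 0, -0.0025, 0, 0, 0]

```text
time: 15.6
ee_pos: [0.5578, -0.0526, 0.0923]
tool_rot: [0.0, -0.073, 0.997, -0.0]
force: [-2.1, 1.7, 8.5]
grip_width: 0.0245
grip_force: 69.3
```

>>> step_arm:
  rows:
    - [0, 0, 0, 0, 0, 0]
    - [0, 0, 0, 0, 0, 0]
    - [0, 0, 0, 0, 0, 0]
    - [0, 0, 0, 0, 0, 0]
    - [0, 0, 0, 0, 0, 0]

```text
time: 16.02
ee_pos: [0.5578, -0.0526, 0.0923]
tool_rot: [0.0, -0.073, 0.997, -0.0]
force: [-2.1, 0.5, 7.7]
grip_width: 0.025
grip_force: 69.3
```

>>> step_arm:
  rows:
    - [0, 0, -0.001, 0, 0, 0]
    - [0, 0, -0.002, 0, 0, 0]
    - [0, 0, -0.003, 0, 0, 0]
    - [0, 0, -0.003, 0, 0, 0]
    - [0, 0, -0.003, 0, 0, 0]

```text
time: 16.43
ee_pos: [0.5578, -0.0526, 0.0922]
tool_rot: [0.001, -0.073, 0.997, -0.0]
force: [-2.7, 0.1, 10.2]
grip_width: 0.0249
grip_force: 69.6
```

>>> step_arm:
  rows:
    - [0, 0, 0, 0, 0, 0]
    - [0, 0, 0, 0, 0, 0]
    - [0, 0, 0, 0, 0, 0]
    - [0, 0, 0, 0, 0, 0]
    - [0, 0, 0, 0, 0, 0]

```text
time: 16.85
ee_pos: [0.5578, -0.0526, 0.0922]
tool_rot: [0.001, -0.073, 0.997, -0.0]
force: [-2.5, 1.5, 11.0]
grip_width: 0.0245
grip_force: 69.6
```

>>> step_arm:
  rows:
    - [0, 0, 0, 0, 0, 0]
    - [0, 0, 0, 0, 0, 0]
    - [0, 0, 0, 0, 0, 0]
    - [0, 0, 0, 0, 0, 0]
    - [0, 0, 0, 0, 0, 0]

```text
time: 17.27
ee_pos: [0.5578, -0.0526, 0.0923]
tool_rot: [0.001, -0.073, 0.997, -0.0]
force: [-3.0, 0.3, 10.7]
grip_width: 0.0246
grip_force: 69.6
```

Run:
```python
from h import *
F=[]
for i in range(8): s=snap('side','side7');F.append(ctrl.sense()['force'])
print(np.mean(F,0),np.std(F,0),ctrl.sense()['ee_pos'],ctrl.sense()['moment'])
t=snap('top','top7');o=np.zeros((500,800,3),np.uint8)
o[:,:500]=cv2.resize(s[220:320,260:360],(500,500),interpolation=2);o[:300,500:]=cv2.resize(t[200:350,140:290],(300,300))
o[300:500,500:]=cv2.resize(s[165:225,235:365],(300,200))[:200]
cv2.imwrite('pics/crop8.png',o[:,:,::-1])
```

```text
[-2.90720752  0.77333905 10.69264984] [0.40372375 0.54932166 0.48168546] [ 0.5578306  -0.05258893  0.09224201] [0.15814355 0.50826056 0.0296735 ]
```

View pics/crop8.png

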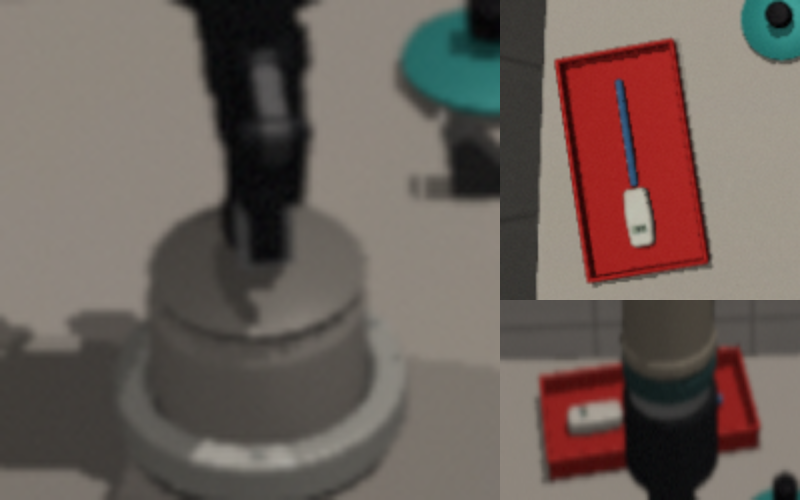

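The lid sits level and fully home on the jar (seam at crop (255,330)). The push is steady at 10.7 N plus about 1 N of lid weight, and the thermometer lies flat in the middle of the tray. I'm handing in.

```bash
python3 -c "
from bench import ctrl
print(ctrl.hand_in())"
```

```text
the job is handed in; nothing more can be done
None
```

The thermometer lies flat and released in the red tray, and the arm is still holding the lid fully home on the jar at about 12 N; the job is handed in, but no verdict came back.

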